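# Hang the rinsed instrument basket on the sprung lift to drain

## Task

Hang the rinsed instrument basket up to drain on its sprung lift: take the lift's knob, pull the hook down against its spring, bring the hook's beak through the lifting eye on top of the basket, and ease the hook all the way back up so that the basket hangs freely over its pan with the forceps still in it. Feel for the eye gently and keep the basket level all the while, do not let the lift fly up, touch the clean basket with nothing but the hook, and leave the other things standing where they are.

Things in the scene. Friction and masses are not known exactly. Their poses are not given: they have to be found in the camera images.
- basket_lift: the fixed lift on the worktop: a shallow steel drip pan 150 x 190 x 14 mm (along its x, y) with four corner angles 28 mm high that stand 2 mm clear round the basket, and behind it, at x = +180 mm in its frame, an upright steel column 25 mm thick and 318 mm tall. Origin: under the centre of the pan, at worktop level; x from the pan to the column, z up
- lift (a joint): how far the grey sleeve on the column, and with it boom, knob and hook, is pulled down (m): 0 = fully up at its stop, 0.10 = lowest. A hidden spring always draws it up: 11 N at the top, growing by 0.4 N per cm; it does not stay down by itself. It lifts hook and basket together back to 0
- boom (a joint): swivel of the boom round the column (rad), grows anticlockwise seen from above, range -0.25 to 0.75. At 0 the boom lies over the centre line of the pan (along -x of the lift's frame) and the hook is exactly over the pan's centre; positive values carry the hook towards -y of the lift. Turns easily and stays where it is left
- knob_grip (a point): grip point of the black knob on the free end of the boom: upright cylinder, 24 mm thick and 43 mm tall, 180 mm from the column axis. The point is on its axis, 24 mm above its foot and 19 mm below its top. The knob revolves freely on its pin, so a gripper need not turn with the boom. 73 mm below this point is the hook's bottom bar
- hook: steel hook under the boom's free end, cut from 6 mm plate, J-shaped seen from the column. Origin: centre of its straight bottom bar (33 mm long, 7 mm high), below the knob; z up, y along the bar to the beak, square to the boom. The shank is from y = -16.5 to -8.5 mm. With the boom at 0 the beak points to the lift's +y: it enters the eye by swinging from positive boom values to 0
- beak (a point): the top corner of the hook's beak, a square-ended upright lip at the end of the bottom bar, at y = +16.5, z = +8.5 mm in the hook's frame. The lip is 6 mm wide and 12 mm high (from 3.5 mm below the bar's centre line, the hook's underside, to 8.5 mm above it) and begins at y = +12 mm; this must pass through the eye
- basket: steel wire instrument basket, 108 x 160 x 36 mm (x, y, z), 0.45 to 0.7 kg, standing loose on ribs in the pan, 10 mm above the worktop; origin under the centre of its floor, z up. A 5 mm wire arch spans it along x at y = 0, its top 57.5 mm above the origin; a lifting eye is screwed into the middle of the arch. Pushed sideways at the eye with more than about 3 N the basket tips
- arch_top (a point): middle of the arch, 55 mm above the basket's origin. Straight above it stands the eye: an upright steel ring of 6 mm bar, 30 mm outside, 17.5 mm inside, in the basket's x-z plane, its hole facing along y. Its stem is screwed in to a different height each time, which is not measured and must be felt or seen: ring centre 22 to 62 mm above this point, ring top 15 mm higher. It does not shift in use
- forceps: steel dressing forceps 137 x 19 x 11 mm lying loose in the basket; origin under its middle
- saline_bottle: small white bottle with a cap, 34 mm thick, 79 mm tall, a bystander; origin under its centre
- lancet_box: white carton 52 x 72 x 60 mm, a bystander; origin under its centre
- pill_jar: white jar 34 mm thick, 46 mm tall, a bystander; origin under its centre
- capillary_box: flat carton 55 x 95 x 28 mm, a bystander; origin under its centre

How it is judged:
By the outcome, as a careful person would: the job done as asked, in the order asked, and still so for the second after the job is handed in, with the robot touching nothing.
It also fails if it takes over 54 s, if anything falls off the work surface, if the arm or the gripper's body presses on something with over 40 N, if the wrist force passes 120 N, or if a joint passes its speed limit or range.

## Robot

A 6-joint arm with a two-finger parallel gripper is mounted at the origin on a cart in front of the work surface, level with it; the furniture and walls round the work are solid. World frame = base frame: x ahead of the robot, y to its left, z up, the work surface at z = 0. Lengths are in mm, angles in rad, forces in N, time in s.
With the tool pointing down it reaches from about 275 to 1000 mm from the base axis. Payload 8.4 kg.
Tool frame: the origin (TCP) lies at the very end of the fingers, on their centre line; the grasp point (between the pads) lies 19 mm behind it; z points along the fingers, y is the line along which they close (so a half turn about z gives the same grasp; the last joint's range is limited). The gripper opens to 85 mm and grips with 20 to 120 N. Pads are 22 mm wide; open, the fingers measure 114 mm over their backs; the gripper's body (76 mm by 85 mm) begins 54 mm behind the grasp point. The pads swing forward as they close: fully open they stand 13 mm farther back than shut.
Start: joints at [-1.298, 0.353, 1.633, -0, 1.155, -0.002], TCP at [169.595, -601.553, 231.281] pointing down, gripper open.
Joint ranges: [-2.63, 2.63], [-0.92, 2.1], [0.06, 2.66], [-1.3, 4.44], [0, 2.69], [-3.02, 3.02]. Speed limits (rad/s): [2.22, 2.22, 2.79, 3.14, 3.14, 3.14].

## Interface

Orientations are given as [roll, pitch, yaw] about the fixed x, y, z axes, in that order (R = Rz(yaw) Ry(pitch) Rx(roll)).
In Python, from rig import sensors, grab_frame, camera_params, order gives the robot as it stands. The module is installed in compiled form; this text tells all that it offers.
- The arm moves only by the tool move_arm, never from a script. Its argument "motion" is a list of rows, each a list of 7 numbers: the turn, a rotation vector about the tool's x, y, z in rad, then the shift along the tool's x, y, z in m, then the finger opening in m, from 0 to 0.0854. A call has 1 to 8 rows; each row is the pose to reach, as a shift and turn from the pose commanded when the call began, along the tool's axes at that moment; what a row does not reach only later rows make up. A row lasts 1/8 s, in which the tool goes at most 62.5 mm and 10.7 degrees, less where a joint would pass 70% of its speed; a pose out of reach is approached as far as the arm can. A call with a gripper value outside its range is refused whole. The fingers move at their own pace and stop on an object; "grip_force" is the grip in N (left out, the last holds). Time passes only in rows, so rows that repeat a pose let the fingers close. It gives the time, the measured TCP pose, the force, the opening and the grip force at its end, in the units of the state.
- sensors.sense(): the state, without advancing time (a new reading comes with each control period).
- grab_frame(name): name is "scene" or "side" or "wrist"; returns (picture, depth): 400x640x3 uint8, red, green, blue; 400x640 float32, mm along the optical axis (not along the pixel's ray), 0 where there is no reading.
- camera_params(name): a dict with "camera_matrix" (3x3 intrinsics, pixels), "world_from_camera" (4x4, takes a point from camera to world coordinates). Camera axes: x right, y down, z forward; pixel columns grow to the right and rows downward; lengths in mm; the calibration is good to about 2 mm. A picture is of the moment at which its call begins: read the wrist's pose just before it. camera_params takes no time and is no camera call; for the wrist camera it gives the pose at the moment of the call.
- order.sign_off(): hands the job in; it is judged then, once.
The state is a dict: "clock": time; "qpos": joint angles; "qvel": joint speeds; "joint_efforts": joint torques, N m; "eef_pos": TCP position; "tcp_rot": TCP orientation; "contact_force": force on the tool from outside, world axes, zero at the start; "wrist_torque": the same for the moment, N m; "opening": opening from 0.0 (shut) to 1.0 (fully open); "grasp_force": force on a finger pad.
Only numpy, scipy, OpenCV 4.12 (cv2) and the standard library are available. Lean on these libraries where they do the work, as an engineer would, in place of code of your own. Each camera call takes 0.05 s, during which the arm holds its last target. There are 200 camera calls.

## Working session

There is one attempt and no reset: what is moved stays moved. The work goes in short steps, Python scripts to look and compute and a tool call to move; the robot and the scene stay as the last step left them, time stands still between calls to the robot, and variables do not carry over. Pictures are saved under pics/ and viewed, at most 10 in all, crops included, and the job is handed in when it is done.

Besides the shell and the picture viewer there is one more tool, called after "Call:" as a command line: name --pt "numbers of a row" for each row, then --argument value for the rest. move_arm: Moves the arm, as the interface text tells. Its arguments: {"type":"object","properties":{"motion":{"type":"array","items":{"type":"array","items":{"type":"number"}}},"grip_force":{"type":"number"}},"required":["motion"]}

```bash
mkdir -p pics; python3 - <<'E'
from rig import sensors, grab_frame, camera_params
import numpy as np,cv2,pickle
d={}
for n in("scene","side"):
    p,z=grab_frame(n);c=camera_params(n);d[n]=(p,z,c);cv2.imwrite(f"pics/{n}.png",p[:,:,::-1])
    print(n,c["camera_matrix"],np.round(c["world_from_camera"],3))
pickle.dump(d,open("f0.pkl","wb"));print(sensors.sense())
E
```

```text
scene [[510.75535121   0.         321.83047955]
 [  0.         510.75535121 200.46004064]
 [  0.           0.           1.        ]] [[ 7.390000e-01 -3.410000e-01  5.810000e-01 -5.118140e+02]
 [-6.730000e-01 -3.800000e-01  6.340000e-01 -1.100548e+03]
 [ 4.000000e-03 -8.600000e-01 -5.110000e-01  1.083518e+03]
 [ 0.000000e+00  0.000000e+00  0.000000e+00  1.000000e+00]]
side [[496.92326541   0.         322.94350202]
 [  0.         496.92326541 195.75754319]
 [  0.           0.           1.        ]] [[ 9.530000e-01 -1.490000e-01  2.620000e-01  2.124190e+02]
 [-3.020000e-01 -4.400000e-01  8.460000e-01 -1.053508e+03]
 [-1.100000e-02 -8.850000e-01 -4.650000e-01  7.826470e+02]
 [ 0.000000e+00  0.000000e+00  0.000000e+00  1.000000e+00]]
{'clock': 0.1, 'qpos': array([-1.29837641e+00,  3.53613362e-01,  1.63404391e+00, -2.36370832e-05,
        1.15514088e+00, -2.40239970e-03]), 'qvel': array([ 0.00104904, -0.00096906, -0.00336939,  0.0019134 , -0.00062324,
        0.0012956 ]), 'joint_efforts': array([-4.63673841e-04, -6.06358910e+01, -3.42819679e+01,  1.34620277e-05,
        3.92734772e-03,  6.25924230e-06]), 'eef_pos': array([ 169.49377042, -601.16312341,  230.62198006]), 'tcp_rot': array([-3.14038710e+00,  1.87167517e-05,  2.74831885e-01]), 'contact_force': array([ 0.6714852 , -0.23753945, -0.2020395 ]), 'wrist_torque': array([-0.0190554 ,  0.04271617,  0.00823018]), 'grasp_force': 0.0, 'opening': 0.9987134496501059}
```

View pics/scene.png

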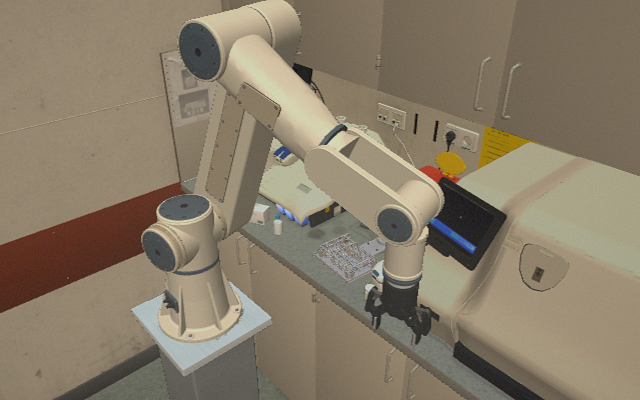

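View pics/side.png

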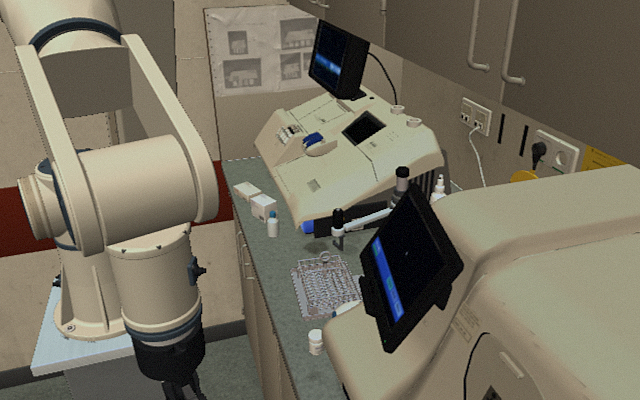

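Side view: column with black cap at (402,172), boom running left to the black knob (338,215), hook below at (338,243), basket near (325,285) with the ring at about (325,257), jar at (316,342), bottle (272,225), cartons (255,200).

```bash
cat > h.py <<'E'
import numpy as np,cv2,pickle
def ray(c,u,v):
    K=c["camera_matrix"];T=c["world_from_camera"]
    d=T[:3,:3]@np.linalg.solve(K,[u,v,1.]);return T[:3,3],d
def pt(c,u,v,z): o,d=ray(c,u,v);return o+d*z
def onz(c,u,v,z): o,d=ray(c,u,v);return o+d*(z-o[2])/d[2]
def cloud(z,c):
    v,u=np.mgrid[:400,:640];K=c["camera_matrix"];T=c["world_from_camera"]
    P=np.stack([(u-K[0,2])/K[0,0]*z,(v-K[1,2])/K[1,1]*z,z],-1)
    return P@T[:3,:3].T+T[:3,3]
def proj(c,P):
    T=np.linalg.inv(c["world_from_camera"]);q=c["camera_matrix"]@(T[:3,:3]@np.asarray(P,float)+T[:3,3]);return q[:2]/q[2]
E
python3 - <<'E'
from h import *
d=pickle.load(open("f0.pkl","rb"));p,z,c=d["side"];C=cloud(z,c)
for n,(u,v) in dict(col=(402,172),colb=(402,182),knobtop=(338,210),knob=(338,220),boom=(362,218),hook=(338,243),ring=(325,257),bl=(297,285),jar=(316,336),bottle=(272,215),ctr=(325,285),top=(250,265)).items():
    print(n,np.round(C[v,u],0),z[v,u])
im=cv2.resize(p[155:365,220:470],None,fx=3.1,fy=2.85,interpolation=cv2.INTER_CUBIC)
im=cv2.resize(p[155:345,225:475],None,fx=3.15,fy=3.15,interpolation=cv2.INTER_CUBIC)
cv2.imwrite("pics/c1.png",im[:,:,::-1])
E
```

```text
col [ 679. -147.  313.] 1107.4977
colb [ 682. -145.  287.] 1122.0175
knobtop [ 513. -190.  269.] 1047.6195
knob [ 511. -195.  247.] 1052.8195
boom [ 579. -163.  222.] 1109.545
hook [606.  75.   2.] 1420.7085
ring [530. -40.  47.] 1282.1792
bl [445. -75.   3.] 1250.7776
jar [ 426. -304.   45.] 1032.9358
bottle [439. 172.  73.] 1425.878
ctr [ 509. -105.    9.] 1239.9141
top [ 379.  304. -178.] 1638.4232
```

View pics/c1.png

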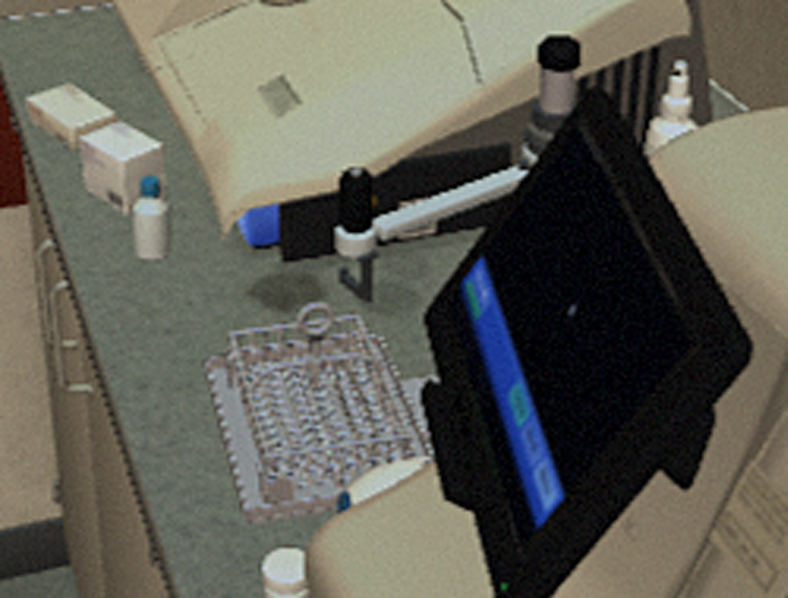

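Crop: ring at crop (315,318), the hook with its beak pointing image-left at (345,280), the knob at (355,200), boom swung well away (beak towards basket +y = image left/up). A tilted monitor at right may hinder the arm; I check clearances and the wrist camera.

```bash
python3 - <<'E'
from h import *
from rig import camera_params
d=pickle.load(open("f0.pkl","rb"))
G=np.full((20,20),-1)
for n in("side","scene"):
    p,z,c=d[n];C=cloud(z,c)[z>0]
    i=((C[:,0]-150)//50).astype(int);j=((C[:,1]+700)//50).astype(int)
    ok=(i>=0)&(i<18)&(j>=0)&(j<20)&(C[:,2]<600)
    np.maximum.at(G,(i[ok],j[ok]),C[ok,2].astype(int))
print("y",[-700+50*k for k in range(20)])
for i in range(18):print(150+50*i,G[i])
w=camera_params("wrist");print(np.round(w["world_from_camera"],3),w["camera_matrix"][0,0])
p,z,c=d["side"];C=cloud(z,c)
for u,v in[(410,200),(440,230),(400,330),(375,280),(345,350),(450,330),(462,260),(390,290)]:print(u,v,C[v,u].round())
E
```

```text
y [-700, -650, -600, -550, -500, -450, -400, -350, -300, -250, -200, -150, -100, -50, 0, 50, 100, 150, 200, 250]
150 [592 599 598 599 599 599  -1  -1  -1  -1  -1 599 501 357 242  -1  -1  -1
  -1  -1]
200 [342 599 599 599  -1  -1  -1  -1  -1  -1  -1 599 521 367  -1  -1  -1  -1
  -1  -1]
250 [-1 -1 -1 -1 -1 -1 -1 -1 -1 -1 -1 -1 -1 -1 -1 -1 -1 -1 -1 -1]
300 [-1 -1 -1 -1 -1 -1 -1 -1 -1 -1 -1 -1 -1 -1 -1 -1 -1 -1 -1 -1]
350 [166 160   5   5   5   5   4   5   8  10   7   8   6   6   7  10   6   6
   9  23]
400 [248 340 338 310 302 157 158  50  51  18  52  51  18  31   6  11   6  82
  20  67]
450 [371 421 409 391 374 353 328  70  81  59 223 123  52  52   7   7 100 114
 105 101]
500 [430 435 434 434 434 434  -1  -1  82 210 270 122  27  49   7 119 142 145
 140 124]
550 [438 435 415 411 433 435  -1  -1  -1  46 225  59  50  50   8 141 163 168
 166 152]
600 [599 599 599 599 599 599 599 599 599 599 599 599 599 599 599 599 599 599
 599 599]
650 [439 578 421 573 598 418  -1  -1 572  -1 595 596 593 587 572 587 215 598
 586 589]
700 [438 435 420 419 419 419  -1  -1  -1  -1  -1  -1   3   4   6 217 242
[... 301 characters left out ...]
417  -1  -1  -1  -1  -1  -1  -1  -1 183 267 289  -1
 291 291]
950 [436 433 419 416 417 417  -1  -1  -1  -1  -1  -1 160 154  -1  -1 214  -1
  -1  -1]
1000 [ -1  -1 411 410 409  -1  -1  -1  -1 210 249 260 242 156 159 196 223 235
  -1  -1]
[[ 2.71000e-01 -9.11000e-01 -3.11000e-01  2.49149e+02]
 [-9.63000e-01 -2.56000e-01 -8.70000e-02 -5.78554e+02]
 [-1.00000e-03  3.23000e-01 -9.47000e-01  3.73196e+02]
 [ 0.00000e+00  0.00000e+00  0.00000e+00  1.00000e+00]] 343.08675385143255
410 200 [ 541. -447.  418.]
440 230 [ 527. -562.  434.]
400 330 [ 449. -619.  332.]
375 280 [ 466. -496.  318.]
345 350 [ 434. -458.  149.]
450 330 [ 500. -653.  347.]
462 260 [ 571. -559.  373.]
390 290 [ 468. -546.  336.]
```

```bash
python3 - <<'E'
from h import *
d=pickle.load(open("f0.pkl","rb"))
p,z,c=d["side"];C=cloud(z,c)
hsv=cv2.cvtColor(p,cv2.COLOR_RGB2HSV)
# column cap & knob silhouettes by depth-connected points
for n,(u0,u1,v0,v1) in dict(col=(392,414,164,182),knob=(328,350,205,226)).items():
    Q=C[v0:v1,u0:u1].reshape(-1,3);m=np.median(C[(v0+v1)//2,(u0+u1)//2],0) 
    m=C[(v0+v1)//2,(u0+u1)//2];Q=Q[np.linalg.norm(Q-m,axis=1)<40]
    print(n,len(Q),Q.min(0).round(),Q.max(0).round(),np.median(Q,0).round())
    for v in range(v0,v1,3):
        r=[u for u in range(u0-6,u1+6) if np.linalg.norm(C[v,u]-m)<45];print(v,r and (r[0],r[-1]),p[v,(u0+u1)//2])
A=np.concatenate([cloud(d[n][1],d[n][2])[d[n][1]>0] for n in d])
s=(A[:,0]>560)&(A[:,0]<760)&(A[:,1]>-350)&(A[:,1]<50)&(A[:,2]>330);print("above",A[s].min(0),np.percentile(A[s],2,0))
E
```

```text
col 196 [ 668. -153.  284.] [ 700. -125.  320.] [ 680. -142.  308.]
164 [] [172 179 159]
167 (397, 407) [0 0 2]
170 (395, 408) [21 21 19]
173 (395, 408) [16 17 16]
176 (396, 407) [5 2 6]
179 (396, 406) [135 124 116]
knob 190 [ 500. -200.  230.] [ 523. -179.  270.] [ 510. -193.  254.]
205 [] [176 180 157]
208 (335, 340) [108 108 100]
211 (332, 342) [14 12 15]
214 (332, 342) [21 22 19]
217 (332, 342) [5 0 5]
220 (332, 342) [ 5 16 12]
223 (332, 342) [ 8 11 11]
above [ 627.3694929  -349.98097599  572.11840945] [ 638.7944295  -345.14837739  578.07488706]
```

Call:
move_arm --pt "0 0 0 0.03 -0.055 0 0.0854" --pt "0 0 0 0.06 -0.11 -0.01 0.0854" --pt "0 0 0 0.1 -0.16 -0.03 0.0854" --pt "0 0 0 0.14 -0.21 -0.05 0.0854" --pt "0 0 0 0.18 -0.25 -0.07 0.0854" --pt "0 0 0 0.22 -0.28 -0.09 0.0854" --pt "0 0 0 0.245 -0.3 -0.1 0.0854" --pt "0 0 0 0.245 -0.3 -0.1 0.0854"

```text
clock: 1.1
eef_pos: [325.1, -245.0, 332.0]
tcp_rot: [3.141, -0.001, 0.278]
contact_force: [0.0, 0.1, 0.3]
opening: 1.002
grasp_force: 0.0
```

```bash
python3 - <<'E'
from h import *
from rig import grab_frame, camera_params
d={}
for n in("scene","side"):
    p,z=grab_frame(n);d[n]=(p,z,camera_params(n))
pickle.dump(d,open("f1.pkl","wb"))
c=d["side"][2];s=d["scene"][2]
P=pt(c,325,256,1180);print(P,proj(s,P),proj(s,[512,-190,250]),proj(s,[685,-140,300]))
a=cv2.resize(d["scene"][0][170:300,300:430],(520,520),interpolation=cv2.INTER_CUBIC)
cv2.imwrite("pics/c2.png",a[:,:,::-1])
E
```

```text
[ 505.16937023 -120.10699781  107.40798977] [347.87011362 236.26423317] [366.57571622 207.34502973] [392.07499498 170.6489752 ]
```

View pics/c2.png

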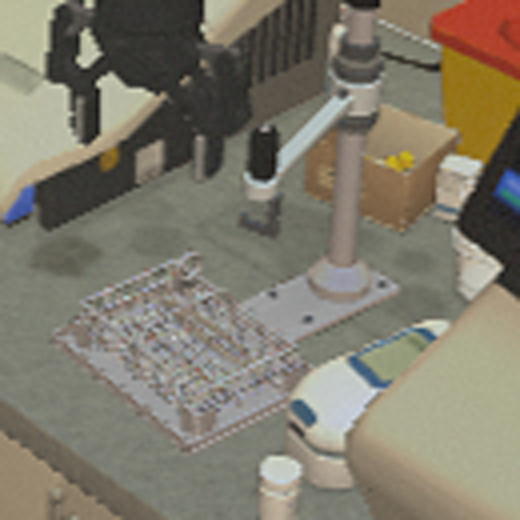

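Scene crop: column base flange centre at crop (340,278), pan corners (57,335), (188,447), (310,370), knob (263,150), hook (258,218), ring about (187,262). I triangulate these.

```bash
cat >> h.py <<'E'
def tri(*obs):
    A=np.zeros((3,3));b=np.zeros(3)
    for c,u,v in obs:
        o,d=ray(c,u,v);d=d/np.linalg.norm(d);M=np.eye(3)-np.outer(d,d);A+=M;b+=M@o
    return np.linalg.solve(A,b)
E
python3 - <<'E'
from h import *
d=pickle.load(open("f1.pkl","rb"));S=d["scene"][2];D=pickle.load(open("f0.pkl","rb"))["side"][2]
f=lambda x,y:(300+x/4-.4,170+y/4-.4)
g=lambda x,y:(225+x/3.15-.35,155+y/3.15-.35)
for n,a in dict(colbase=(340,278)).items():print(n,onz(S,*f(*a),10))
for a in[(57,335),(188,447),(310,370)]:print("pan",onz(S,*f(*a),14).round(1))
for a in[(245,513),(208,362)]:print("panside",onz(D,*g(*a),14).round(1))
for n,a,b in[("ring",(187,262),(315,319)),("knobtop",(264,128),(357,171)),("beak",(243,213),(343,268)),("hookcornerbot",(273,235),(370,300))]:
    P=tri((S,*f(*a)),(D,*g(*b)));print(n,P.round(1),(proj(S,P)-f(*a)).round(1),(proj(D,P)-g(*b)).round(1))
E
```

```text
colbase [ 693.6714255  -124.98450693   10.        ]
pan [440.3 -21.   14. ]
pan [ 418.8 -205.1   14. ]
pan [ 567.6 -202.6   14. ]
panside [ 422.6 -207.1   14. ]
panside [442.3 -21.4  14. ]
ring [ 507.4 -111.1  103.8] [0.1 0.6] [ 0.1 -0.9]
knobtop [ 516.2 -180.8  265.4] [-0.  -0.1] [-0.   0.1]
beak [ 510.3 -168.7  182.1] [0.  0.1] [ 0.  -0.1]
hookcornerbot [ 522.6 -191.2  166.7] [0.  0.1] [ 0.  -0.1]
```

Call:
move_arm --pt "0 0 -0.17 0.03 0 0 0.0854" --pt "0 0 -0.34 0.06 0 0 0.0854" --pt "0 0 -0.51 0.09 -0.003 0 0.0854" --pt "0 0 -0.68 0.12 -0.006 0 0.0854" --pt "0 0 -0.85 0.15 -0.009 0.01 0.0854" --pt "0 0 -1.02 0.18 -0.009 0.02 0.0854" --pt "0 0 -1.18 0.201 -0.009 0.032 0.0854" --pt "0 0 -1.18 0.201 -0.009 0.032 0.0854"

```text
clock: 2.2
eef_pos: [514.6, -183.8, 297.2]
tcp_rot: [-3.138, -0.001, 1.454]
contact_force: [-0.3, 0.1, -0.2]
opening: 0.997
grasp_force: 0.0
```

```bash
python3 - <<'E'
from h import *
from rig import grab_frame, camera_params,sensors
s=sensors.sense();print(s["eef_pos"],s["tcp_rot"])
c=camera_params("wrist");p,z=grab_frame("wrist")
pickle.dump((p,z,c),open("w0.pkl","wb"));cv2.imwrite("pics/w0.png",p[:,:,::-1])
for P in([516,-181,266],[507,-111,119],[688,-128,318]):print(proj(c,P))
E
```

```text
[ 514.6261383  -183.82329622  297.23565676] [-3.13814648e+00 -5.85608585e-04  1.45414489e+00]
[321.11239128 233.17612821]
[301.67767841  94.45879001]
[804.69545326 103.24697151]
```

View pics/w0.png

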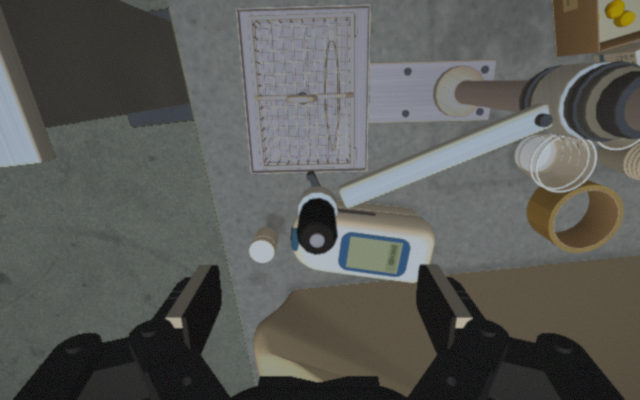

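Wrist view: knob top at (317,238), ring edge-on at (302,97) on the arch row y≈96, forceps at (332,100), base plate edges (370,63)-(495,61) and (368,123)-(492,118), column foot (460,91).

```bash
python3 - <<'E'
from h import *
p,z,c=pickle.load(open("w0.pkl","rb"));C=cloud(z,c)
print("ring depth");print(z[90:105,284:322:3].astype(int))
for n,(u,v) in dict(knob=(317,238),ring=(302,97)).items():
    print(n,C[v-2:v+3,u-2:u+3].reshape(-1,3).mean(0).round(1))
m=(z>0)&(C[...,2]>255)&(C[...,2]<275)&(abs(C[...,0]-516)<25)&(abs(C[...,1]+182)<25);Q=C[m];print("knobtop",Q.mean(0),Q.min(0),Q.max(0))
m=(C[...,2]>85)&(C[...,2]<140)&(abs(C[...,0]-507)<40)&(abs(C[...,1]+111)<25);Q=C[m];print("ring",len(Q),Q.min(0),Q.max(0),np.percentile(Q[:,2],[50,90,97]))
t=Q[Q[:,2]>np.percentile(Q[:,2],85)];print("ringtop",t.mean(0))
for u,v in[(370,63),(495,61),(368,123),(492,118)]:print("plate",onz(c,u,v,8).round(1),C[v,u].round())
for u,v in[(239,10),(369,7),(252,171),(367,170)]:print("pan",onz(c,u,v,14).round(1))
print("arch",onz(c,261,98,60),onz(c,350,94,60))
E
```

```text
ring depth
[[405 419 418 417 417 417 353 352 414 418 417 418 419]
 [405 417 417 417 418 353 354 353 413 418 419 417 419]
 [409 419 418 418 417 354 333 353 355 419 419 418 419]
 [408 420 418 417 420 332 333 335 354 419 420 418 418]
 [409 419 418 419 420 333 334 333 355 359 359 359 358]
 [359 358 359 357 330 331 331 331 330 326 317 356 359]
 [357 357 314 311 310 309 309 309 311 313 316 358 356]
 [356 318 312 309 308 309 307 309 310 310 313 322 356]
 [357 315 312 309 308 308 309 308 309 310 313 320 358]
 [358 316 312 310 309 307 309 308 311 312 314 321 420]
 [419 317 312 311 308 309 308 309 310 312 315 421 422]
 [420 318 312 312 309 310 309 309 311 313 317 423 423]
 [421 422 314 312 312 311 310 311 314 424 421 420 423]
 [423 422 421 422 411 337 336 336 416 422 422 422 424]
 [423 423 423 424 410 423 338 412 413 424 423 423 423]]
knob [ 513.5 -182.7  268.1]
ring [ 506.7 -113.4  113.6]
knobtop [ 513.60351472 -181.22288328  264.72163265] [ 501.76138906 -194.22522278  255.0023283 ] [ 524.83634324 -172.11604276  269.49330004]
ring 258 [ 491.17207766 -120.83273915   87.51489909] [ 520.19172061 -109.3551904   120.61351625] [115.60254865 118.83200625 119.77012512]
ringtop [ 505.76733245 -115.01253995  119.25857811]
plate [585.2 -88.6   8. ] [585. -89.   7.]
plate [ 730.3 -103.6    8. ] [ 730. -104.    8.]
plate [ 577.9 -157.5    8. ] [ 577. -157.   14.]
plate [ 729.7 -169.2    8. ] [ 735. -171.   -2.]
pan [444.2 -17.2  14. ]
pan [587.2 -31.2  14. ]
pan [ 425.7 -199.7   14. ]
pan [ 571.7 -215.4   14. ]
arch [ 460.22918889 -111.27061387   60.        ] [ 554.7119937  -118.29807341   60.        ]
```

Call:
move_arm --pt "0 0 0 0 0 0.02 0.0854" --pt "0 0 0 0 0 0.045 0.0854" --pt "0 0 0 0.001 -0.001 0.066 0.0854" --pt "0 0 0 0.001 -0.001 0.066 0.06" --pt "0 0 0 0.001 -0.001 0.066 0.035" --pt "0 0 0 0.001 -0.001 0.066 0.015" --pt "0 0 0 0.001 -0.001 0.066 0.015" --pt "0 0 0 0.001 -0.001 0.066 0.015" --grip_force 50

```text
clock: 3.25
eef_pos: [514.1, -182.3, 233.8]
tcp_rot: [3.141, 0.001, 1.455]
contact_force: [-2.0, -1.5, 2.9]
opening: 0.265
grasp_force: 48.9
```

Call:
move_arm --pt "0 0 0 0 0 0.004 0.015" --pt "0 0 0 0 0 0.011 0.015" --pt "0 0 0 0 0 0.02 0.015" --pt "0 0 0 0 0 0.029 0.015" --pt "0 0 0 0 0 0.038 0.015" --pt "0 0 0 0 0 0.045 0.015" --pt "0 0 0 0 0 0.05 0.015" --pt "0 0 0 0 0 0.05 0.015" --grip_force 60

```text
clock: 4.25
eef_pos: [514.1, -182.5, 184.1]
tcp_rot: [3.141, 0.001, 1.455]
contact_force: [-7.1, -1.6, 12.4]
opening: 0.256
grasp_force: 60.4
```

```bash
python3 - <<'E'
from h import *
from rig import grab_frame, camera_params,sensors
d={}
for n in("wrist","side","scene"):
    s=sensors.sense();c=camera_params(n);p,z=grab_frame(n);d[n]=(p,z,c)
pickle.dump(d,open("f2.pkl","wb"));print(s["eef_pos"],s["contact_force"],s["opening"])
im=np.zeros((400,800,3),np.uint8);im[:,:400]=cv2.resize(d["side"][0][200:300,275:375],(400,400),interpolation=cv2.INTER_CUBIC)
im[:,400:]=cv2.resize(d["scene"][0][170:270,300:400],(400,400),interpolation=cv2.INTER_CUBIC)
cv2.imwrite("pics/f2.png",im[:,:,::-1]);
p,z,c=d["wrist"];C=cloud(z,c)
m=(C[...,2]>85)&(C[...,2]<140)&(abs(C[...,0]-507)<40)&(abs(C[...,1]+113)<20);Q=C[m];print("ring",len(Q),np.percentile(Q[:,2],[50,90,97]))
t=Q[Q[:,2]>np.percentile(Q[:,2],85)];print("ringtop",t.mean(0))
m=(abs(C[...,2]-68)<8)&(abs(C[...,0]-507)<45)&(abs(C[...,0]-507)>18)&(abs(C[...,1]+113)<14);print("arch z",np.median(C[m],0))
print("beak px",proj(c,[s["eef_pos"][0]-6,s["eef_pos"][1]+15.5,s["eef_pos"][2]-50-4]))
E
```

```text
[ 514.09438869 -182.54027424  184.31737625] [-6.6507251  -2.35548043 12.90386424] 0.25823598291477134
ring 596 [115.57763694 118.76192838 119.59120918]
ringtop [ 505.68432283 -114.89305439  119.10089631]
arch z [ 525.64751992 -115.10997121   66.20866489]
beak px [306.19866762 199.80817108]
```

View pics/f2.png

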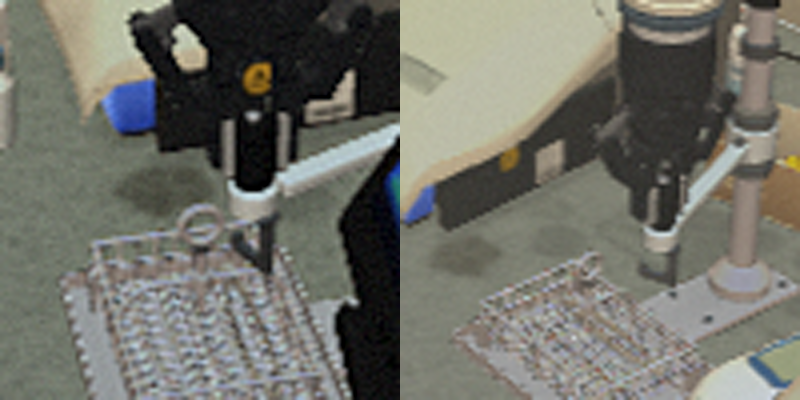

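Side half: ring at crop (201,226), knob gripped, hook beak (235,240) close behind it at right; scene half: hook (655,265), ring (588,265). The hook's height relative to the ring I take from wrist depth.

```bash
python3 - <<'E'
from h import *
d=pickle.load(open("f2.pkl","rb"));p,z,c=d["wrist"];C=cloud(z,c)
Z=C[...,2]
m=(Z>90)&(Z<145)&(C[...,1]<-135)&(C[...,1]>-200)&(abs(C[...,0]-510)<35)
v,u=np.where(m);print(len(v),u.min(),u.max(),v.min(),v.max())
Q=C[m];h=np.histogram(Q[:,2],np.arange(90,146,3));print(h)
for lo,hi in((125,140),(108,120)):
    t=Q[(Q[:,2]>lo)&(Q[:,2]<hi)];print(lo,len(t),np.median(t,0),t.min(0),t.max(0))
m=(Z>190)&(Z<230)&(abs(C[...,0]-514)<10)&(abs(C[...,1]+182)<10);print("knobtop",m.sum(),np.median(C[m],0) if m.any() else 0)
print(np.round(Z[185:225:2,292:324:3]).astype(int))
E
```

```text
312 304 325 200 226
(array([  0,   0,   0,   0,   0,   0,   0,   0,   0,   0,   0,  14,  36,
       171,  33,  58,   0,   0]), array([ 90,  93,  96,  99, 102, 105, 108, 111, 114, 117, 120, 123, 126,
       129, 132, 135, 138, 141, 144]))
125 309 [ 511.34407082 -175.91475335  131.05564361] [ 506.20306176 -187.2951175   125.08328355] [ 517.38076609 -168.7510374   137.54989025]
  return _methods._mean(a, axis=axis, dtype=dtype,
  ret = um.true_divide(
Traceback (most recent call last):
ValueError: zero-size array to reduction operation minimum which has no identity
```

Call:
move_arm --pt "0 0 0 0 0 0.006 0.015" --pt "0 0 0 0 0 0.013 0.015" --pt "0 0 0 0 0 0.02 0.015" --pt "0 0 0 0 0 0.026 0.015" --pt "0 0 0 0.005 -0.002 0.026 0.015" --pt "0 0 0 0.01 -0.0038 0.026 0.015" --pt "0 0 0 0.015 -0.0055 0.026 0.015" --pt "0 0 0 0.02 -0.0069 0.026 0.015"

```text
clock: 5.4
eef_pos: [509.0, -161.6, 158.2]
tcp_rot: [-3.141, 0.001, 1.455]
contact_force: [-8.1, -3.1, 14.2]
opening: 0.254
grasp_force: 60.6
```

Call:
move_arm --pt "0 0 0 0.003 -0.0008 0 0.015" --pt "0 0 0 0.006 -0.0016 0 0.015" --pt "0 0 0 0.01 -0.0025 0 0.015" --pt "0 0 0 0.014 -0.0034 0 0.015" --pt "0 0 0 0.017 -0.0039 0 0.015" --pt "0 0 0 0.018 -0.0041 0 0.015" --pt "0 0 0 0.018 -0.0041 0 0.015"

```text
clock: 6.28
eef_pos: [506.5, -142.9, 158.0]
tcp_rot: [-3.14, 0.0, 1.455]
contact_force: [-9.5, 0.1, 14.8]
opening: 0.264
grasp_force: 60.7
```

```bash
cat > look.py <<'E'
import sys
from h import *
from rig import grab_frame, camera_params,sensors
d={}
for n in("wrist","side"):
    s=sensors.sense();c=camera_params(n);p,z=grab_frame(n);d[n]=(p,z,c)
pickle.dump(d,open(sys.argv[1]+".pkl","wb"));print(s["eef_pos"],s["contact_force"],s["wrist_torque"],s["clock"])
p,z,c=d["wrist"];C=cloud(z,c);Z=C[...,2]
m=(Z>85)&(Z<140)&(abs(C[...,0]-507)<40)&(abs(C[...,1]+113)<8)
Q=C[m];t=Q[Q[:,2]>114];print("ringtop",len(t),t.mean(0),np.percentile(t[:,2],[50,80,95]))
m=(Z>95)&(Z<125)&(C[...,1]<-123)&(C[...,1]>-160)&(abs(C[...,0]-505)<25);Q=C[m]
print("hook",len(Q),np.histogram(Q[:,2],np.arange(95,126,1.5)),Q[:,1].max())
im=np.zeros((400,800,3),np.uint8);im[:,:400]=cv2.resize(d["side"][0][225:285,295:355],(400,400),interpolation=cv2.INTER_CUBIC)
im[:,400:]=cv2.resize(p[60:220,230:390],(400,400),interpolation=cv2.INTER_CUBIC)
cv2.imwrite(f"pics/{sys.argv[1]}.png",im[:,:,::-1])
E
python3 look.py f3
```

```text
[ 506.56319134 -142.95197032  158.01906483] [-9.50920146 -0.62614188 14.25293479] [-0.1562044   1.20612017 -0.01342142] 6.325
ringtop 388 [ 505.68969368 -114.2409383   117.28061616] [117.49000088 118.66480461 119.47818889]
hook 282 (array([  0,   0,   6,   8,   9,  21, 115,  45,  11,  32,  35,   0,   0,
         0,   0,   0,   0,   0,   0,   0]), array([ 95. ,  96.5,  98. ,  99.5, 101. , 102.5, 104. , 105.5, 107. ,
       108.5, 110. , 111.5, 113. , 114.5, 116. , 117.5, 119. , 120.5,
       122. , 123.5, 125. ])) -129.18858310205587
```

View pics/f3.png

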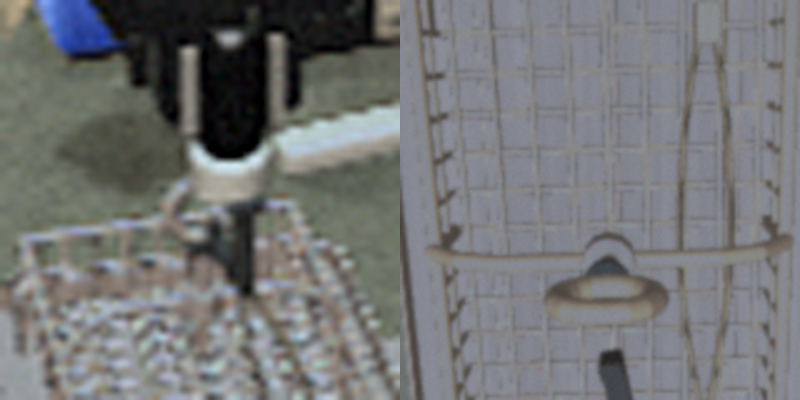

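Wrist half: ring seen at crop (607,295), beak at (612,360) aligned with the hole; depth gives beak top ≈109.8 against hole 95.6–113. Now I swing in slowly, feeling.

Call:
move_arm --pt "0 0 0 0.0015 -0.0002 0 0.015" --pt "0 0 0 0.003 -0.0004 0 0.015" --pt "0 0 0 0.0045 -0.0006 0 0.015" --pt "0 0 0 0.006 -0.0008 0 0.015" --pt "0 0 0 0.0075 -0.001 0 0.015" --pt "0 0 0 0.009 -0.0012 0 0.015" --pt "0 0 0 0.01 -0.0013 0 0.015" --pt "0 0 0 0.01 -0.0013 0 0.015"

```text
clock: 7.38
eef_pos: [506.1, -132.8, 157.9]
tcp_rot: [-3.139, 0.0, 1.455]
contact_force: [-11.2, -0.7, 14.7]
opening: 0.259
grasp_force: 60.7
```

```bash
python3 look.py f4
```

```text
[ 506.06111464 -132.76455033  157.88936224] [-10.72681736   0.11271887  13.72763238] [-0.10843343  1.33504713 -0.01945196] 7.425
ringtop 380 [ 505.71775147 -114.12228566  117.24422602] [117.51497068 118.6311096  119.34806491]
hook 163 (array([  0,   0,   0,   1,   4,  19, 114,  18,   0,   6,   1,   0,   0,
         0,   0,   0,   0,   0,   0,   0]), array([ 95. ,  96.5,  98. ,  99.5, 101. , 102.5, 104. , 105.5, 107. ,
       108.5, 110. , 111.5, 113. , 114.5, 116. , 117.5, 119. , 120.5,
       122. , 123.5, 125. ])) -123.02384426172125
```

Call:
move_arm --pt "0 0 0 0.0015 -0.0003 0 0.015" --pt "0 0 0 0.003 -0.0006 0 0.015" --pt "0 0 0 0.0045 -0.0008 0 0.015" --pt "0 0 0 0.006 -0.001 0 0.015" --pt "0 0 0 0.0075 -0.0012 0 0.015" --pt "0 0 0 0.009 -0.0014 0 0.015" --pt "0 0 0 0.009 -0.0014 0 0.015"

```text
clock: 8.35
eef_pos: [506.1, -124.6, 158.9]
tcp_rot: [-3.14, 0.002, 1.455]
contact_force: [-13.6, -3.8, 23.7]
opening: 0.262
grasp_force: 61.8
```

```bash
python3 look.py f5
```

```text
[ 506.14804641 -124.56646822  158.89057194] [-13.60107186  -3.49095859  23.78653124] [-0.71745364  1.88491026 -0.02606988] 8.4
ringtop 528 [ 507.35981565 -113.72111152  123.8604088 ] [118.42816116 137.72515827 139.62797329]
hook 66 (array([ 0,  0,  0,  1,  0,  1, 29, 35,  0,  0,  0,  0,  0,  0,  0,  0,  0,
        0,  0,  0]), array([ 95. ,  96.5,  98. ,  99.5, 101. , 102.5, 104. , 105.5, 107. ,
       108.5, 110. , 111.5, 113. , 114.5, 116. , 117.5, 119. , 120.5,
       122. , 123.5, 125. ])) -123.21663809932834
```

Upward force rose about 9 N and the tool was lifted 1 mm: the hook's underside is rubbing on the bottom of the eye. I ease up a little.

Call:
move_arm --pt "0 0 0 -0.0005 0 -0.001 0.015" --pt "0 0 0 -0.0005 0 -0.002 0.015" --pt "0 0 0 -0.0005 0 -0.002 0.015"

```text
clock: 8.82
eef_pos: [506.1, -124.2, 160.1]
tcp_rot: [-3.14, 0.0, 1.455]
contact_force: [-9.5, 1.0, 14.3]
opening: 0.259
grasp_force: 60.7
```

```bash
python3 look.py f6
```

```text
[ 506.0669055  -124.22684714  160.05545176] [-9.69258779e+00  1.02976381e-02  1.41347764e+01] [-0.08172422  1.14482523 -0.0428881 ] 8.875
ringtop 461 [ 506.47868957 -113.15807359  121.83956668] [117.99335587 137.20455123 139.45042369]
hook 64 (array([ 0,  0,  0,  0,  1,  1,  0, 31, 31,  0,  0,  0,  0,  0,  0,  0,  0,
        0,  0,  0]), array([ 95. ,  96.5,  98. ,  99.5, 101. , 102.5, 104. , 105.5, 107. ,
       108.5, 110. , 111.5, 113. , 114.5, 116. , 117.5, 119. , 120.5,
       122. , 123.5, 125. ])) -123.01604828377464
```

View pics/f6.png

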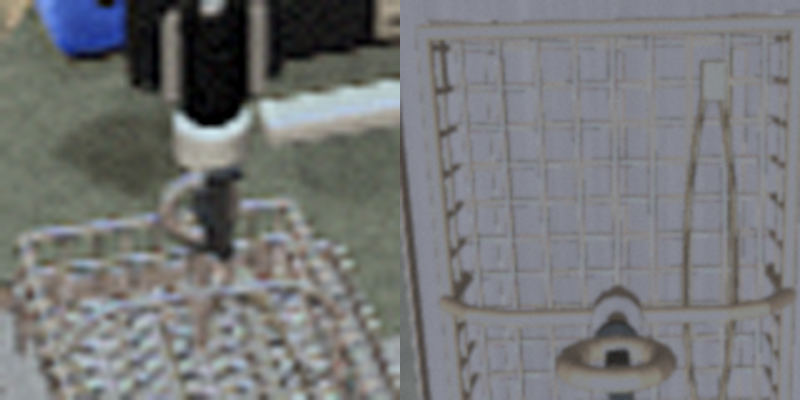

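Wrist half: beak passes through the ring (607–620, 330–360), ring level, no residual side force. Continue to centre at mid-height.

Call:
move_arm --pt "0 0 0 0 0 -0.001 0.015" --pt "0 0 0 0.0015 -0.0001 -0.001 0.015" --pt "0 0 0 0.003 -0.0002 -0.001 0.015" --pt "0 0 0 0.0045 -0.0003 -0.001 0.015" --pt "0 0 0 0.006 -0.0003 -0.001 0.015" --pt "0 0 0 0.0075 -0.0003 -0.001 0.015" --pt "0 0 0 0.0085 -0.0003 -0.001 0.015" --pt "0 0 0 0.0085 -0.0003 -0.001 0.015"

```text
clock: 9.93
eef_pos: [506.5, -115.5, 160.9]
tcp_rot: [-3.139, -0.0, 1.455]
contact_force: [-9.9, 1.4, 15.1]
opening: 0.265
grasp_force: 60.7
```

```bash
python3 look.py f7
```

```text
[ 506.53057269 -115.52375564  160.90954451] [-1.07889433e+01  7.12627285e-03  1.36223607e+01] [0.0403801  1.11700826 0.00757569] 9.975
ringtop 354 [ 506.08285821 -111.22662291  120.73324791] [117.68358494 119.5012317  139.49737772]Traceback (most recent call last):
  File "look.py", line 12, in <module>
    print("hook",len(Q),np.histogram(Q[:,2],np.arange(95,126,1.5)),Q[:,1].max())
                                                                   ~~~~~~~~~~^^
    return umr_maximum(a, axis, None, out, keepdims, initial, where)
ValueError: zero-size array to reduction operation maximum which has no identity
```

Call:
move_arm --pt "0 0 0 0 0 -0.002 0.015" --pt "0 0 0 0 0 -0.004 0.015" --pt "0 0 0 0 0 -0.0055 0.015" --pt "0 0 0 0 0 -0.007 0.015" --pt "0 0 0 0 0 -0.009 0.015" --pt "0 0 0 0 0 -0.0115 0.015" --pt "0 0 0 0 0 -0.0145 0.015" --pt "0 0 0 0 0 -0.017 0.015"

```text
clock: 11.02
eef_pos: [506.5, -115.5, 177.4]
tcp_rot: [-3.139, -0.0, 1.455]
contact_force: [-7.1, 1.1, 6.6]
opening: 0.258
grasp_force: 60.0
```

```bash
sed -i '/"hook"/d' look.py; python3 look.py f8
```

```text
[ 506.49763739 -115.5250826   177.6853559 ] [-8.04767965  1.24421555  7.56279319] [ 0.01910688  0.9281163  -0.00300797] 11.075
ringtop 519 [ 506.10491494 -111.84592173  123.47412743] [124.14967713 126.26069409 127.70391562]
```

View pics/f8.png

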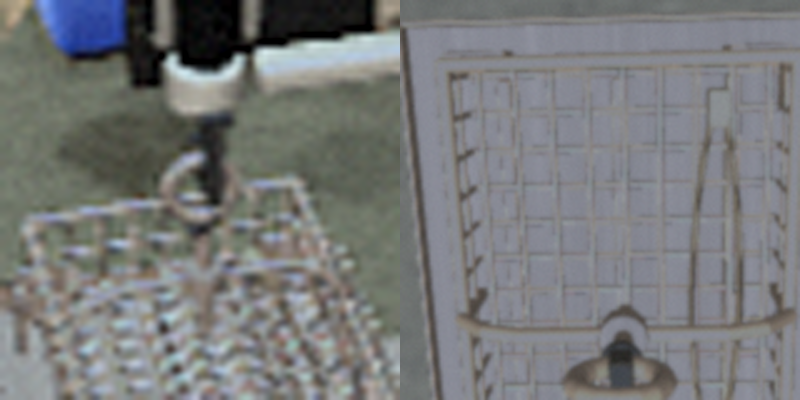

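Basket hangs on the hook, raised about 8 mm, forceps in place at right. Continue easing up.

Call:
move_arm --pt "0 0 0 0 0 -0.002 0.015" --pt "0 0 0 0 0 -0.005 0.015" --pt "0 0 0 0 0 -0.008 0.015" --pt "0 0 0 0 0 -0.011 0.015" --pt "0 0 0 0 0 -0.014 0.015" --pt "0 0 0 0 0 -0.017 0.015" --pt "0 0 0 0 0 -0.02 0.015" --pt "0 0 0 0 0 -0.023 0.015"

```text
clock: 12.12
eef_pos: [506.5, -115.5, 200.3]
tcp_rot: [-3.139, -0.0, 1.455]
contact_force: [-7.5, 1.0, 5.9]
opening: 0.257
grasp_force: 59.8
```

Call:
move_arm --pt "0 0 0 0 0 -0.003 0.015" --pt "0 0 0 0 0 -0.006 0.015" --pt "0 0 0 0 0 -0.009 0.015" --pt "0 0 0 0 0 -0.012 0.015" --pt "0 0 0 0 0 -0.015 0.015" --pt "0 0 0 0 0 -0.018 0.015" --pt "0 0 0 0 0 -0.021 0.015" --pt "0 0 0 0 0 -0.023 0.015"

```text
clock: 13.12
eef_pos: [506.5, -115.5, 223.3]
tcp_rot: [-3.139, -0.0, 1.455]
contact_force: [-6.2, 1.1, 5.0]
opening: 0.263
grasp_force: 59.7
```

Call:
move_arm --pt "0 0 0 0 0 -0.002 0.015" --pt "0 0 0 0 0 -0.004 0.015" --pt "0 0 0 0 0 -0.006 0.015" --pt "0 0 0 0 0 -0.0075 0.015" --pt "0 0 0 0 0 -0.009 0.015" --pt "0 0 0 0 0 -0.01 0.015" --pt "0 0 0 0 0 -0.0105 0.015" --pt "0 0 0 0 0 -0.0105 0.015"

```text
clock: 14.12
eef_pos: [506.6, -115.5, 233.3]
tcp_rot: [-3.139, -0.0, 1.455]
contact_force: [-5.8, -0.1, 0.9]
opening: 0.258
grasp_force: 59.1
```

Call:
move_arm --pt "0 0 0 0 -0.0003 -0.0005 0.015" --pt "0 0 0 0 -0.0006 -0.0007 0.015" --pt "0 0 0 0 -0.0006 -0.0007 0.015"

```text
clock: 14.5
eef_pos: [506.6, -115.6, 234.1]
tcp_rot: [-3.14, -0.0, 1.455]
contact_force: [-5.6, 0.7, -1.0]
opening: 0.262
grasp_force: 58.8
```

At the top stop. Release slowly and back off straight up.

Call:
move_arm --pt "0 0 0 0 0 0 0.024" --pt "0 0 0 0 0 0 0.027" --pt "0 0 0 0 0 0 0.034" --pt "0 0 0 0 0 0 0.045" --pt "0 0 0 0 0 0 0.06" --pt "0 0 0 0 0 0 0.06" --pt "0 0 0 0 0 -0.005 0.06" --pt "0 0 0 0 0 -0.015 0.06" --grip_force 20

```text
clock: 15.5
eef_pos: [507.0, -115.7, 249.8]
tcp_rot: [-3.141, -0.0, 1.455]
contact_force: [0.5, 0.4, 0.8]
opening: 0.704
grasp_force: 0.0
```

Call:
move_arm --pt "0 0 0 0 0 -0.015 0.06" --pt "0 0 0 0 0 -0.035 0.06" --pt "0 0 0 0 0 -0.06 0.06" --pt "0 0 0 0 0 -0.08 0.06" --pt "0 0 0 0 0 -0.095 0.06" --pt "0 0 0 0 0 -0.1 0.06" --pt "0 0 0 0 0 -0.1 0.06" --pt "0 0 0 0 0 -0.1 0.06"

```text
clock: 16.5
eef_pos: [506.8, -115.7, 348.7]
tcp_rot: [-3.14, -0.0, 1.455]
contact_force: [0.5, -0.8, -0.4]
opening: 0.699
grasp_force: 0.0
```

```bash
python3 - <<'E'
from h import *
from rig import grab_frame,sensors
print(sensors.sense()["contact_force"])
im=np.zeros((400,800,3),np.uint8)
p,z=grab_frame("side");im[:,:400]=cv2.resize(p[180:320,260:400],(400,400),interpolation=cv2.INTER_CUBIC)
p,z=grab_frame("wrist");im[:,400:]=cv2.resize(p[:,:],(400,250),interpolation=cv2.INTER_AREA)[:,:].repeat(1,0) if 0 else np.vstack([cv2.resize(p,(400,250)),np.zeros((150,400,3),np.uint8)])
cv2.imwrite("pics/end.png",im[:,:,::-1])
E
```

```text
[ 0.54745129 -0.76245293 -0.35672923]
```

View pics/end.png

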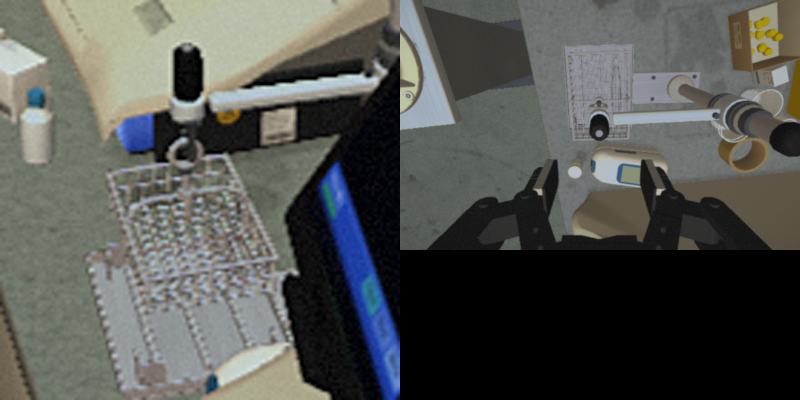

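The basket hangs from the hook at (185,152) over the pan, level, with the boom at the top and the gripper clear; the bystanders are in place. I hand the job in.

```bash
python3 -c "
from rig import order
print(order.sign_off())"
```

```text
the job is handed in; nothing more can be done
None
```

The basket hangs level and free over its pan on the fully raised lift, with the gripper clear and the job handed in at about 16.6 s; during entry the hook rubbed the bottom of the eye with about 9 N downward and 3.5 N sideways (just over the 3 N tipping figure), and I eased it off without the basket tipping.

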